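Load the last vial and hold the clamp plate over the vial block

ROBOT

A 7-joint arm with a two-finger parallel gripper is mounted at the origin on the work surface. World frame = base frame: x ahead of the robot, y to its left, z up, the work surface at z = 0. Lengths are in mm, angles in rad, forces in N, time in s.
With the tool pointing down it reaches from about 425 to 875 mm from the base axis. Payload 8.4 kg.
Tool frame: the origin (TCP) lies on the centre line of the jaws, within the pads' length; the fingertips stand 17 mm ahead of it and the grasp point (between the pads) lies 2 mm behind it (finger_overhang is the distance from the TCP to the fingertips, in mm); z points along the fingers, x is the direction in which the jaws open and shut, and the axes are right-handed (so a half turn about z gives the same grasp; the last joint's range is limited). The gripper opens to 87 mm and grips with 3 to 60 N. Pads are 19 mm wide; open, the fingers measure 117 mm over their backs; the gripper's body (75 mm by 190 mm) begins 51 mm behind the grasp point.
Start: joints at [-1.414, 0.333, 0.04, 1.465, -0.013, 1.343, -0.059], TCP at [164.466, 628.821, 239.546] pointing down, gripper open.
Joint ranges: [-2.58, 2.58], [-0.38, 2.09], [-1.3, 1.39], [0.25, 2.4], [-1.5, 4.64], [0.08, 2.09], [-2.65, 2.65]. Speed limits (rad/s): [2.22, 2.22, 2.79, 2.79, 3.14, 3.14, 3.14].

INTERFACE

Orientations are given as a unit quaternion [w, x, y, z].
In Python, from workcell import sense, camera, camera_params, finish_job, finger_overhang gives the robot as it stands. The module is installed in compiled form; this text tells all that it offers.
- The arm moves only by the shell command python3 -m crank 'ROWS' [FORCE]. ROWS is JSON, a list of rows, each a list of 7 numbers: the shift along the tool's x, y, z as a fraction of full scale, then the turn, a rotation vector about the tool's x, y, z as a fraction of full scale, then the closure, from -1 (fully open) to 1 (shut), so that 0 is half open. In form: [[x, y, z, ax, ay, az, grip], ...]. A call has 1 to 20 rows; each row shifts and turns the commanded pose from where the row before left it, along the tool's axes as they then stand; what a row does not reach is not made up. Full scale, the value 1, is 0.02 m for a shift and pi rad for a turn. A row lasts 1/10 s, in which the tool goes at most 50 mm and 8.59 degrees, less where a joint would pass 70% of its speed; a pose out of reach is approached as far as the arm can. A call with a number of a shift or a turn outside -1 to 1 is refused whole. A call with a gripper value outside its range is refused whole. The fingers move at their own pace and stop on an object; FORCE is the grip in N (left out, the last holds). Time passes only in rows, so rows that do not move let the fingers close. It gives the time, the measured TCP pose, the force and the opening at its end, in the units of the state.
- sense(): the state, without advancing time (a new reading comes with each control period).
- camera(name): name is "scene" or "top"; returns the picture (420x560x3 uint8, blue, green, red); there is no depth.
- camera_params(name): a dict with "vfov" (degrees; the focal length in pixels is half the picture's height over the tangent of half this angle, whatever the lens; pixels are square), "cx", "cy" (the principal point, pixels), "origin" and "rotation" of the camera in the world. Camera axes: x right, y up, looking along -z (the intrinsics and any distortion apply to the point x, -y, -z); pixel columns grow to the right and rows downward; lengths in mm; the calibration is good to about 2 mm. A picture is of the moment at which its call begins. camera_params takes no time and is no camera call.
- finish_job(): hands the job in, once; it reports no verdict.
The state is a dict: "time": time; "q": joint angles; "joint_velocities": joint speeds; "joint_torque": joint torques, N m; "tcp_pos": TCP position; "eef_rot": TCP orientation; "force": force on the tool from outside, world axes, zero at the start; "torque": the same for the moment, N m; "finger_gap": finger opening in mm.
Only numpy, scipy, OpenCV 4.12 (cv2) and the standard library are available. Lean on these libraries where they do the work, as an engineer would, in place of code of your own. Each camera call takes 0.05 s, during which the arm holds its last target.

TASK

Put the white-capped vial that stands on the bench fully down into the block's one empty well and let go of it; then take the blue clamp plate by its handle and hold it level and still over the block, its underside about 15 mm above the vial caps, with its four corner holes lined up over the block's threaded holes (either way round), so that I can start the long screws. Finish while still holding it there, in the gripper alone: the plate must never touch the vials or the block, and the vials already loaded and everything else on the bench stay as they are.

Things in the scene. Friction and masses are not known exactly. Their poses are not given: they have to be found in the camera images.
- block: aluminium four-place vial block, 140 (its x) x 114 (its y) x 42 mm tall, heavy, does not move; origin at the centre of its underside on the bench, z up. Four round wells, 28 mm across and 26 mm deep, at x = +-30, y = +-29 mm; four threaded holes, 6 mm across, at x = +-60, y = +-47 mm in its top. Three wells already hold white-capped vials; a seated vial's cap top stands 34 mm above the block's top (76 mm above the bench)
- thread_a (a point): mouth of the block's threaded hole at its x = +60, y = +47 mm, at the block's top face (42 mm above the bench)
- thread_c (a point): mouth of the diagonally opposite threaded hole, x = -60, y = -47 mm
- empty_well (a point): centre of the mouth of the one empty well (28 mm across, 26 mm deep), at the block's top face, 42 mm above the bench. Which of the four wells is empty differs from start to start
- vial_mid (a point): the vial to load, standing upright on the bench: clear glass body 25 mm across, its foot rounded over the last 4 mm to 19 mm, with a white paper band, white ribbed cap 26 mm across and 16 mm tall, 60 mm tall in all, about 30 g; the point is its centre, 30 mm above its underside
- vial_b_mid (a point): a white-capped vial already seated in a well; the point is its centre, 30 mm above its underside (46 mm above the bench when seated)
- vial_c_mid (a point): likewise, another seated vial
- vial_d_mid (a point): likewise, the third seated vial
- plate: blue clamp plate lying flat on the bench, 140 (its x) x 114 (its y) x 6 mm, about 0.32 kg with its handle; origin at the centre of its underside, z up. Four 13 mm corner holes at x = +-60, y = +-47 mm, four 10 mm needle holes over the vials (x = +-30, y = +-29 mm). It fits the block either way round (half a turn changes nothing)
- plate_handle (a point): middle of the plate's black bridge handle: a flat-sided bar along the plate's x, 76 mm long, 12 mm wide (y), 14 mm high, its middle 38 mm above the plate's underside (free space of 25 mm under the bar, two steel posts at x = +-31 mm)
- plate_hole_a (a point): centre of the plate's corner hole at its x = +60, y = +47 mm, at the underside
- plate_hole_c (a point): centre of the diagonally opposite corner hole, x = -60, y = -47 mm, at the underside
- black_vial_1_mid (a point): a loose capped vial exactly like the white ones (26 mm across, 60 mm tall) but with a black cap: not needed, leave it; the point is its centre, half-way up
- black_vial_2_mid (a point): a second black-capped vial, leave it; the point is its centre
- beaker: empty clear glass beaker, 68 mm across, 90 mm tall, leave it; origin at the centre of its underside
- bulb: red pipette bulb, about 110 mm long, 54 mm tall, leave it; origin under the ball
- pen: dark blue pen lying flat, 145 mm long, leave it; origin near its middle, on the bench
- spatula: thin steel spatula lying flat, 180 mm long, leave it; origin near its middle, on the bench

How it is judged:
By the outcome, as a careful person would: the job done as asked, in the order asked, and still so for the second after the job is handed in, while the arm keeps its last pose, push and grip.
It also fails if it takes over 54 s, if anything falls off the work surface, if the arm or the gripper's body presses on something with over 40 N, if the wrist force passes 120 N, or if a joint passes its speed limit or range.

## Working session

There is one attempt and no reset: what is moved stays moved. The work goes in short steps, Python scripts to look and compute and a shell command to move; the robot and the scene stay as the last step left them, time stands still between calls to the robot, and variables do not carry over. Pictures are saved under pics/ and viewed, and the job is handed in when it is done.

```bash
mkdir -p pics; ls; python3 - <<'E'
from workcell import *
import cv2
for n in("scene","top"):
    cv2.imwrite(f"pics/{n}0.png",camera(n)); print(n,camera_params(n))
s=sense(); print({k:s[k] for k in("time","tcp_pos","eef_rot","finger_gap","force")}, finger_overhang)
E
```

```text
pics
scene {'vfov': 46.939151319637155, 'cx': 275.753415869394, 'cy': 219.9647986893123, 'origin': array([1142.07703688, -999.89358061, 1039.57138999]), 'rotation': array([0.88214306, 0.40226276, 0.0998927 , 0.22367329])}
top {'vfov': 48.80355383174311, 'cx': 270.8217389355923, 'cy': 220.06670387041208, 'origin': array([ 555.46475052,   12.30897181, 1233.59110258]), 'rotation': array([ 0.71346339,  0.01752715, -0.0135677 , -0.70034185])}
{'time': 0.1, 'tcp_pos': array([164.40096123, 628.46022526, 238.73707149]), 'eef_rot': array([ 5.00387887e-04,  7.91529571e-01,  6.11130419e-01, -5.47090593e-04]), 'finger_gap': 86.7472667944411, 'force': array([-0.18471243,  0.57637235,  0.17075326])} 17.0
```

View pics/scene0.png

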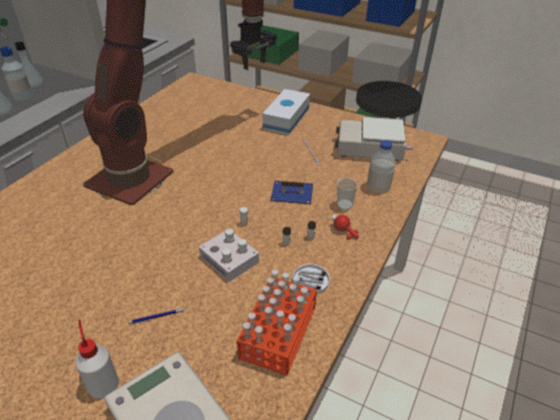

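View pics/top0.png

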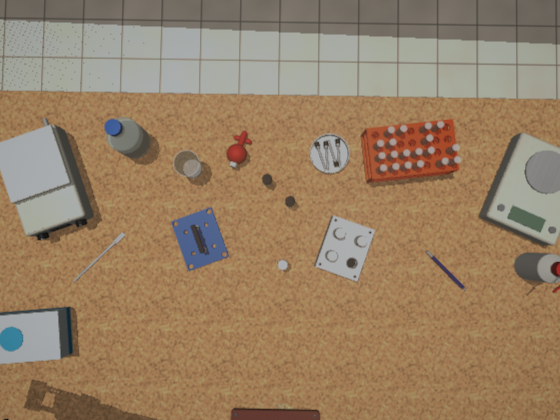

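Top view: plate near (200,239), block near (345,248) with its empty well near (351,263), and the white vial near (282,265). Next, enlarged crops.

```bash
cat > h.py <<'E'
import numpy as np, cv2
from workcell import *
from scipy.spatial.transform import Rotation as R
def cam(n):
    p=camera_params(n); q=p["rotation"]; M=R.from_quat(q,scalar_first=True).as_matrix()
    return p["origin"],M,210/np.tan(np.radians(p["vfov"]/2)),p["cx"],p["cy"]
def px2w(n,u,v,z):
    o,M,f,cx,cy=cam(n); d=M@np.array([(u-cx)/f,-(v-cy)/f,-1]); return o+d*(z-o[2])/d[2]
def w2px(n,P):
    o,M,f,cx,cy=cam(n); c=M.T@(np.asarray(P,float)-o); return np.array([cx+f*c[0]/-c[2],cy-f*c[1]/-c[2]])
def crop(img,x0,y0,w,h,s,fn):
    c=cv2.resize(img[y0:y0+h,x0:x0+w],None,fx=s,fy=s,interpolation=cv2.INTER_CUBIC)
    for i in range(0,w,10):
        cv2.putText(c,str(x0+i),(i*s,8),0,.3,(0,255,255)); c[:6,i*s]=(0,255,255);
    for i in range(0,h,10):
        cv2.putText(c,str(y0+i),(0,i*s+4),0,.3,(0,255,255))
    cv2.imwrite(fn,c)
E
python3 - <<'E'
from h import *
t=cv2.imread("pics/top0.png");s=cv2.imread("pics/scene0.png")
crop(t,305,205,80,85,7,"pics/blk.png")
crop(t,160,200,80,80,7,"pics/pl.png")
crop(t,260,190,50,90,6,"pics/v.png")
crop(s,195,170,130,110,6,"pics/s1.png")
E
```

```text
(no output)
```

View pics/blk.png

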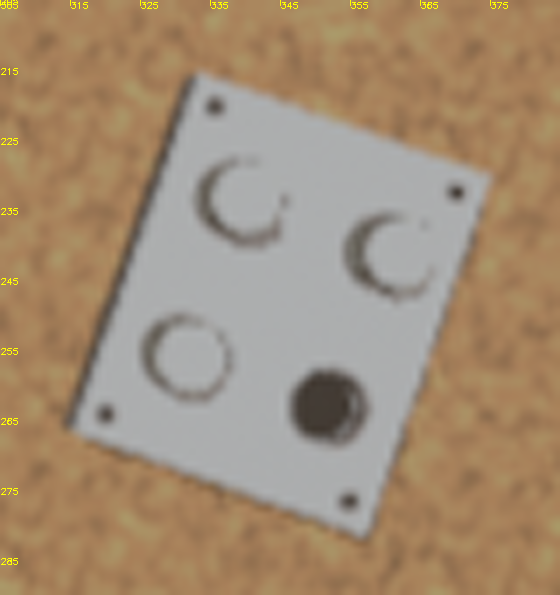

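View pics/pl.png

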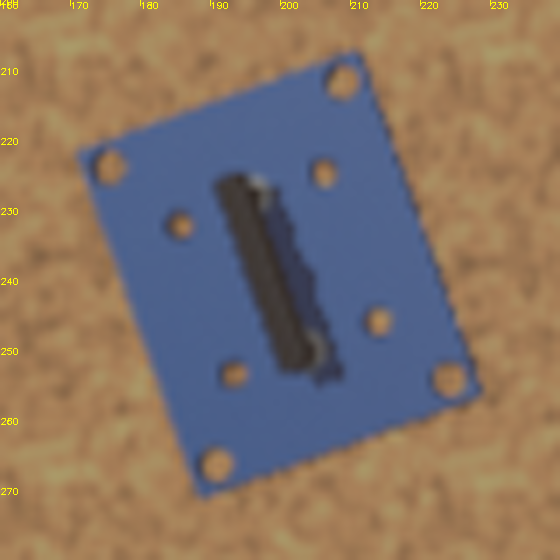

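View pics/v.png

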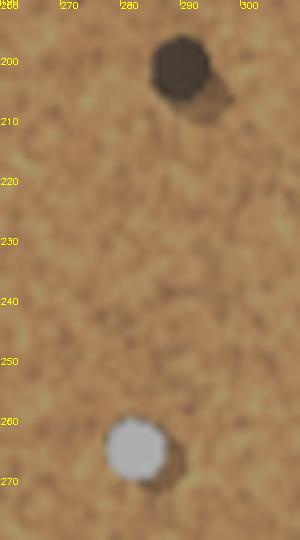

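View pics/s1.png

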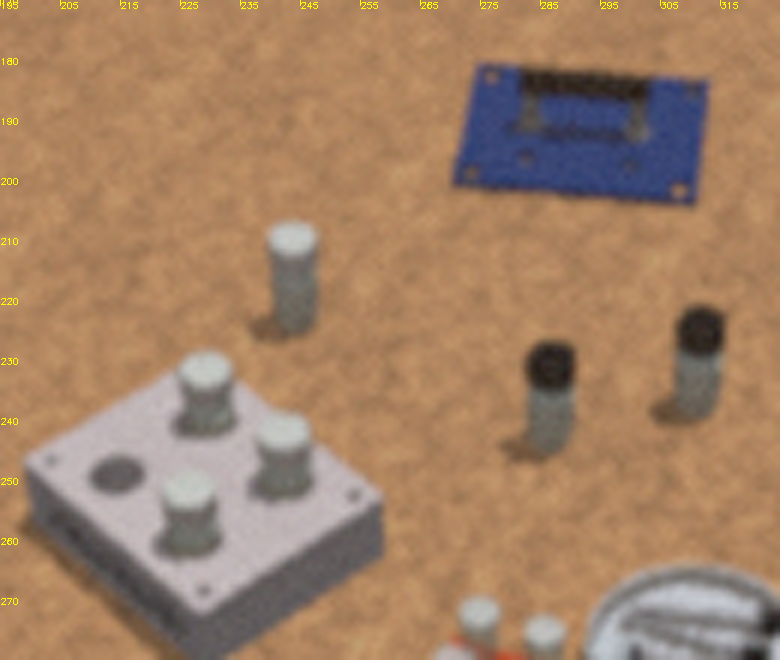

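```bash
cat > m1.py <<'E'
from h import *
def P(c,s,x0,y0): return [( (a+.5)/s-.5+x0,(b+.5)/s-.5+y0) for a,b in c]
def fit(pix,n,z,zs):
    W=np.array([px2w(n,*p,z)[:2] for p in pix]); return W
B=P([(215,106),(457,192),(349,501),(106,414)],7,305,205)
L=P([(344,82),(450,380),(218,465),(110,167)],7,160,200)
V=P([(136,449)],6,260,190)
for nm,pp,z in(("block",B,42),("plate",L,3)):
    W=fit(pp,"top",z,0); print(nm,W.round(1).tolist(),"ctr",W.mean(0).round(1))
    e=[np.linalg.norm(W[i]-W[(i+1)%4]) for i in range(4)]; print(" edges",np.round(e,1))
    d=[W[i]-W[(i+1)%4] for i in range(4)]; print(" ang",[round(float(np.degrees(np.arctan2(x[1],x[0]))),2) for x in d])
print("vial",px2w("top",*V[0],60).round(1))
# well empty
print("well",px2w("top",*P([(329,407)],7,305,205)[0],42).round(1))
print("handle ends top z45",[px2w("top",*p,45).round(1).tolist() for p in P([(234,182),(296,366)],7,160,200)])
S=P([(293,240),(51,461),(354,495),(204,592),(491,76),(693,90),(679,190),(471,173)],6,195,170)
print("scene vial",px2w("scene",*S[0],60).round(1))
print("scene threads",[px2w("scene",*p,42).round(1).tolist() for p in S[1:4]])
print("scene plate",[px2w("scene",*p,3).round(1).tolist() for p in S[4:]])
E
python3 m1.py
```

```text
block [[611.8, -146.5], [581.8, -235.7], [468.1, -197.3], [498.1, -108.0]] ctr [ 540.  -171.9]
 edges [ 94.1 120.1  94.2 120. ]
 ang [71.42, -18.66, -108.6, 161.3]
plate [[629.9, 185.6], [517.5, 142.7], [483.7, 229.8], [595.9, 273.9]] ctr [556.8 208. ]
 edges [120.4  93.5 120.5  94.6]
 ang [20.93, -68.82, -158.54, 111.08]
vial [495.4 -11.6  60. ]
well [ 502.2 -189.6   42. ]
handle ends top z45 [[589.9, 219.2, 45.0], [522.9, 194.8, 45.0]]
scene vial [497.  -12.4  60. ]
scene threads [[468.8, -196.8, 42.0], [611.8, -145.9, 42.0], [582.5, -235.2, 42.0]]
scene plate [[483.8, 232.7, 3.0], [595.8, 278.0, 3.0], [629.3, 188.4, 3.0], [517.9, 145.3, 3.0]]
```

Pixel-derived sizes match the given ones (94 x 120 mm hole spacing in both), and the two cameras agree within about 2 mm. Block: (540,-171.7), x axis at -18.7°. Plate: (556.7,208.5), x axis at 20.95°. Vial: (496,-12). Empty well: (502.3,-189.5).

```bash
cat > go.py <<'E'
import sys
from h import *
def st():
    s=sense(); M=R.from_quat(s["eef_rot"],scalar_first=True).as_matrix()
    return s,M
def go(x,y,z,yaw=None,quiet=0):
    s,M=st(); d=np.array([x,y,z])-s["tcp_pos"]
    phi=np.degrees(np.arctan2(M[1,0],M[0,0]))
    print("t %.2f tcp %s yaw %.2f tiltz %s gap %.1f F %s"%(s["time"],s["tcp_pos"].round(1),phi,M[:,2].round(4),s["finger_gap"],s["force"].round(1)))
    if yaw is not None:
        dy=(yaw-phi+90)%180-90; a=np.radians(yaw); 
        # after turn to yaw
        X=np.array([np.cos(np.radians(phi+dy)),np.sin(np.radians(phi+dy)),0]);Y=np.array([X[1],-X[0],0]);Z=np.array([0,0,-1.])
        print("turn az total frac %.4f (%.2f deg world yaw)"%(-dy/180,dy)); M=np.c_[X,Y,Z]
    print("tool delta/20:",(M.T@d/20).round(3))
if __name__=="__main__": go(*map(float,sys.argv[1:]))
E
python3 go.py 400 330 200 71.3
python3 - <<'E'
import numpy as np
a=np.radians(71.3);X=np.array([np.cos(a),np.sin(a)]);Y=np.array([X[1],-X[0]])
d=np.array([496-400,-12-330]);print(d@X/20,d@Y/20)
E
```

```text
t 0.10 tcp [164.4 628.5 238.7] yaw 75.34 tiltz [-3.0e-04 -1.5e-03 -1.0e+00] gap 86.7 F [-0.2  0.6  0.2]
turn az total frac 0.0225 (-4.04 deg world yaw)
tool delta/20: [-10.358  15.943   1.937]
-14.658353394645843 10.029091472196004
```

```bash
python3 -m crank '[[0,0,0,0,0,0.0225,-1],[-0.65,1,0.12,0,0,0,-1],[-0.65,1,0.12,0,0,0,-1],[-0.65,1,0.12,0,0,0,-1],[-0.65,1,0.12,0,0,0,-1],[-0.65,1,0.12,0,0,0,-1],[-0.65,1,0.12,0,0,0,-1],[-0.65,1,0.12,0,0,0,-1],[-0.65,1,0.12,0,0,0,-1],[-0.65,1,0.12,0,0,0,-1],[-0.65,1,0.12,0,0,0,-1],[-0.65,1,0.12,0,0,0,-1],[-0.65,1,0.12,0,0,0,-1],[-0.65,1,0.12,0,0,0,-1],[-0.65,1,0.12,0,0,0,-1],[-0.65,1,0.12,0,0,0,-1],[-0.65,1,0.12,0,0,0,-1]]' && python3 -m crank '[[-1,0.7,0.3,0,0,0,-1],[-1,0.7,0.3,0,0,0,-1],[-1,0.7,0.3,0,0,0,-1],[-1,0.7,0.3,0,0,0,-1],[-1,0.7,0.3,0,0,0,-1],[-1,0.7,0.3,0,0,0,-1],[-1,0.7,0.3,0,0,0,-1],[-1,0.7,0.3,0,0,0,-1],[-1,0.7,0.3,0,0,0,-0.6],[-1,0.7,0.3,0,0,0,-0.6],[-1,0.7,0.3,0,0,0,-0.6],[-1,0.7,0,0,0,0,-0.6],[-1,0.7,0,0,0,0,-0.6],[-1,0.7,0,0,0,0,-0.3],[0,0,0,0,0,0,-0.3]]'; python3 go.py 496 -12 48 71.3
```

```text
time: 1.8
tcp_pos: [401.2, 328.2, 200.8]
eef_rot: [0.0, 0.813, 0.583, -0.0]
force: [-0.8, 0.3, 0.5]
finger_gap: 86.8
time: 3.3
tcp_pos: [497.0, -2.3, 135.1]
eef_rot: [0.001, 0.814, 0.581, -0.0]
force: [0.8, -0.0, -0.3]
finger_gap: 61.0
t 3.30 tcp [497.   -2.3 135.1] yaw 71.04 tiltz [ 1.0e-04 -1.3e-03 -1.0e+00] gap 61.0 F [ 0.8 -0.  -0.3]
turn az total frac -0.0014 (0.26 deg world yaw)
tool delta/20: [-0.474  0.108  4.355]
```

```bash
python3 -m crank '[[-0.47,0.11,0.6,0,0,0,-0.3],[0,0,0.75,0,0,0,-0.3],[0,0,0.75,0,0,0,-0.3],[0,0,0.75,0,0,0,-0.3],[0,0,0.75,0,0,0,-0.3],[0,0,0.7,0,0,0,-0.3],[0,0,0,0,0,0,-0.3]]' ; python3 go.py 496 -12 48 71.3; python3 - <<'E'
from h import *
crop(camera("scene"),190,130,110,100,7,"pics/s2.png")
E
```

```text
time: 4.0
tcp_pos: [493.9, -8.4, 46.9]
eef_rot: [-0.001, 0.812, 0.583, -0.002]
force: [-0.2, 0.0, -0.3]
finger_gap: 56.4
t 4.00 tcp [493.9  -8.4  46.9] yaw 71.33 tiltz [-3.7e-03 -9.0e-04 -1.0e+00] gap 56.4 F [-0.2  0.  -0.3]
turn az total frac 0.0002 (-0.03 deg world yaw)
tool delta/20: [-0.139  0.156 -0.053]
```

View pics/s2.png

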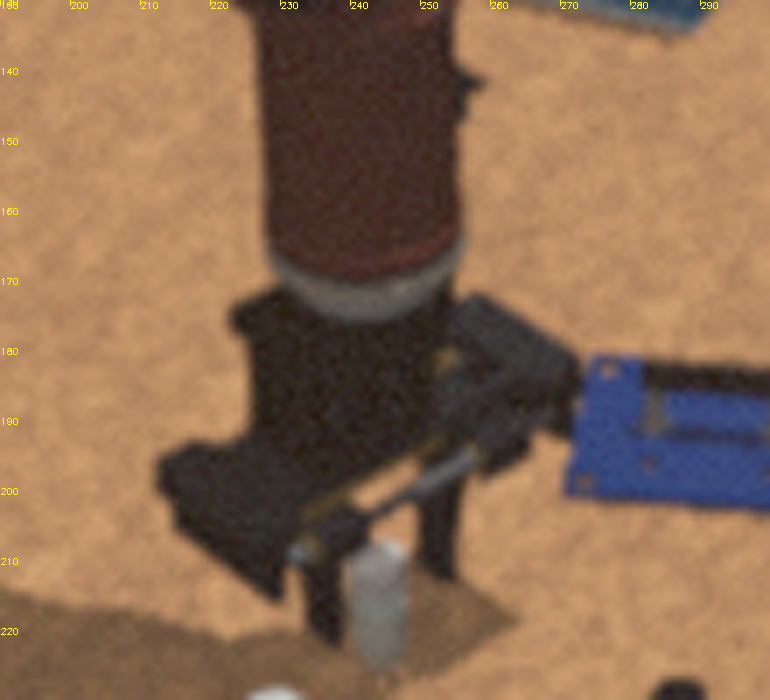

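```bash
python3 -m crank '[[0,0,0,0,0,0,-0.3],[0,0,0,0,0,0,-0.3]]'; python3 go.py 496 -12 48 71.3
```

```text
time: 4.25
tcp_pos: [496.2, -8.4, 49.8]
eef_rot: [0.0, 0.813, 0.583, 0.001]
force: [1.0, -0.4, -1.4]
finger_gap: 56.5
t 4.25 tcp [496.2  -8.4  49.8] yaw 71.30 tiltz [ 1.1e-03  3.0e-04 -1.0e+00] gap 56.5 F [ 1.  -0.4 -1.4]
turn az total frac -0.0000 (0.00 deg world yaw)
tool delta/20: [-0.174  0.046  0.09 ]
```

```bash
python3 -m crank '[[-0.14,0.03,0.05,0,0,0,0]]'; python3 go.py 496 -12 48 71.3;python3 -m crank '[[0,0,0,0,0,0,0.2],[0,0,0,0,0,0,0.6],[0,0,0,0,0,0,1],[0,0,0,0,0,0,1]]' 20; python3 go.py 496 -12 48 71.3
```

```text
time: 4.35
tcp_pos: [496.0, -11.0, 48.8]
eef_rot: [0.0, 0.812, 0.583, 0.001]
force: [-0.3, 0.1, 0.2]
finger_gap: 53.4
t 4.35 tcp [496.  -11.   48.8] yaw 71.33 tiltz [ 1.3e-03  6.0e-04 -1.0e+00] gap 53.4 F [-0.3  0.1  0.2]
turn az total frac 0.0002 (-0.03 deg world yaw)
tool delta/20: [-0.047  0.017  0.04 ]
time: 4.75
tcp_pos: [495.4, -11.3, 48.2]
eef_rot: [0.0, 0.813, 0.583, 0.0]
force: [0.3, 0.0, 0.5]
finger_gap: 25.1
t 4.75 tcp [495.4 -11.3  48.2] yaw 71.30 tiltz [ 1.e-04 -0.e+00 -1.e+00] gap 25.1 F [0.3 0.  0.5]
turn az total frac -0.0000 (0.00 deg world yaw)
tool delta/20: [-0.023  0.037  0.011]
```

```bash
python3 -m crank '[[0,0,-0.5,0,0,0,1],[0,0,-0.9,0,0,0,1],[0,0,-0.9,0,0,0,1],[0,0,-0.9,0,0,0,1],[0,0,-0.9,0,0,0,1],[0,0,-1,0,0,0,1],[0,0,0,0,0,0,1]]'; python3 go.py 502.2 -189.3 148 71.3
```

```text
time: 5.45
tcp_pos: [497.0, -11.4, 153.1]
eef_rot: [0.001, 0.813, 0.583, 0.002]
force: [0.6, -0.6, -0.1]
finger_gap: 25.0
t 5.45 tcp [497.  -11.4 153.1] yaw 71.28 tiltz [ 0.0044  0.0012 -1.    ] gap 25.0 F [ 0.6 -0.6 -0.1]
turn az total frac -0.0001 (0.02 deg world yaw)
tool delta/20: [-8.342  3.098  0.257]
```

```bash
python3 -m crank '[[-0.4,0.15,0,0,0,0,1],[-0.8,0.3,0,0,0,0,1],[-0.9,0.33,0,0,0,0,1],[-0.9,0.33,0,0,0,0,1],[-0.9,0.33,0,0,0,0,1],[-0.9,0.33,0,0,0,0,1],[-0.9,0.33,0,0,0,0,1],[-0.9,0.33,0,0,0,0,1],[-0.9,0.33,0,0,0,0,1],[-0.5,0.2,0.2,0,0,0,1],[-0.34,0.14,0,0,0,0,1],[0,0,0,0,0,0,1],[0,0,0,0,0,0,1],[0,0,0,0,0,0,1]]'; python3 go.py 502.2 -189.3 148 71.3; python3 - <<'E'
from h import *
s=camera("scene"); crop(s,190,180,90,100,6,"pics/s3.png")
s=camera("top"); crop(s,305,205,90,85,7,"pics/t3.png")
E
python3 go.py 502.2 -189.3 148 71.3
```

```text
time: 6.85
tcp_pos: [500.7, -188.5, 146.1]
eef_rot: [-0.0, 0.812, 0.583, -0.0]
force: [-0.7, -0.3, -0.1]
finger_gap: 24.9
t 6.85 tcp [ 500.7 -188.5  146.1] yaw 71.35 tiltz [-2.e-04  3.e-04 -1.e+00] gap 24.9 F [-0.7 -0.3 -0.1]
turn az total frac 0.0003 (-0.05 deg world yaw)
tool delta/20: [-0.014  0.085 -0.096]
t 6.95 tcp [ 500.7 -188.6  146.2] yaw 71.35 tiltz [ 0.e+00  2.e-04 -1.e+00] gap 25.2 F [ 0.2 -0.7  0.4]
turn az total frac 0.0003 (-0.05 deg world yaw)
tool delta/20: [-0.01  0.08 -0.09]
```

View pics/s3.png

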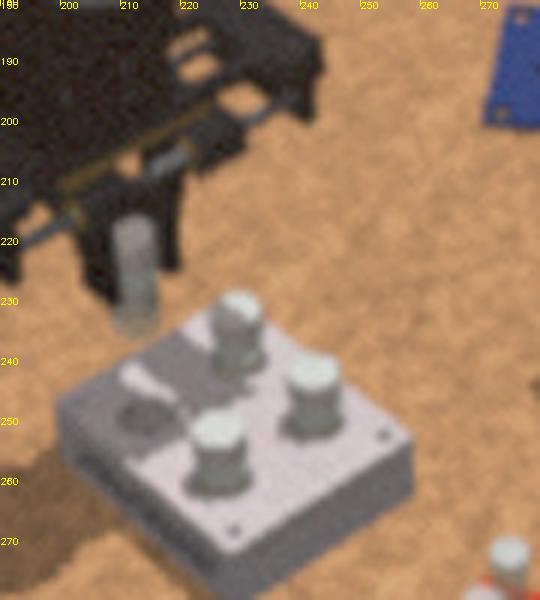

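View pics/t3.png

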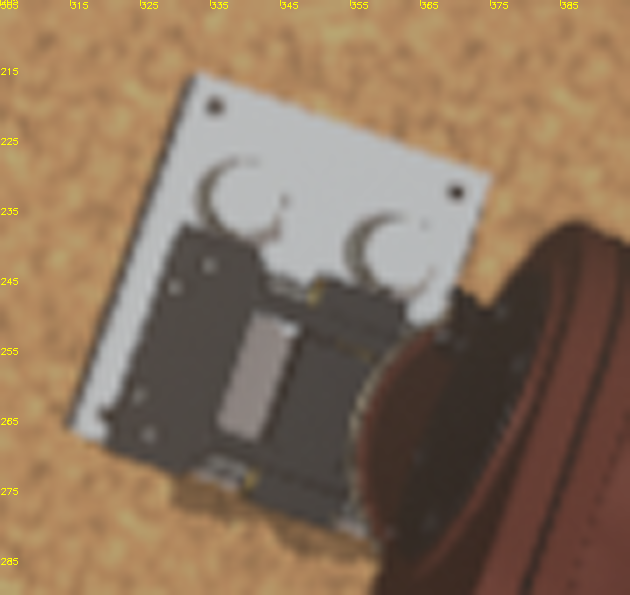

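```bash
cat > ov.py <<'E'
from h import *
s=sense()
c=cv2.imread("pics/s3.png")
def circ(x,y,z,r,col):
    pts=[]
    for a in np.linspace(0,2*np.pi,60):
        u,v=w2px("scene",[x+r*np.cos(a),y+r*np.sin(a),z]); pts.append([(u+.5-190)*6-.5,(v+.5-180)*6-.5])
    cv2.polylines(c,[np.array(pts).round().astype(int)],True,col,1)
zb=146.2-48
x,y=500.7,-188.6
circ(x,y,zb+60,13,(0,255,0));circ(x,y,zb+44,13,(0,255,0));circ(x,y,zb+4,12.5,(0,255,0));circ(x,y,zb,9.5,(0,255,0))
circ(502.3,-189.5,42,14,(0,0,255))
X=np.array([.947,-.3206]);Y=np.array([.3206,.947]);C=np.array([540,-171.7])
for a,b in((30,29),(-30,29),(30,-29)):
    p=C+X*a+Y*b; circ(*p,76,13,(255,0,0))
for a,b in((60,47),(-60,47),(60,-47)):
    p=C+X*a+Y*b; circ(*p,42,3,(255,0,0))
cv2.imwrite("pics/ov3.png",c)
E
python3 ov.py
```

```text
(no output)
```

View pics/ov3.png

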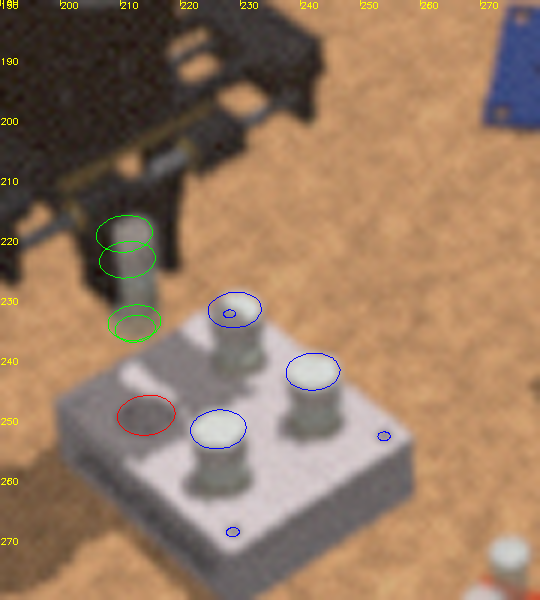

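```bash
python3 - <<'E'
from h import *
im=[camera("scene").astype(float) for _ in range(3)]
s=np.mean(im,0).astype(np.uint8); cv2.imwrite("pics/raw3.png",s)
s=cv2.convertScaleAbs(s,alpha=1.6,beta=10)
crop(s,195,200,40,45,14,"pics/s4.png")
E
python3 go.py 502.2 -189.3 148 71.3
```

```text
t 7.10 tcp [ 500.7 -188.9  146.3] yaw 71.33 tiltz [ 2.e-04  1.e-04 -1.e+00] gap 24.9 F [-0.6 -0.6 -0.4]
turn az total frac 0.0002 (-0.03 deg world yaw)
tool delta/20: [ 0.002  0.076 -0.087]
```

View pics/s4.png

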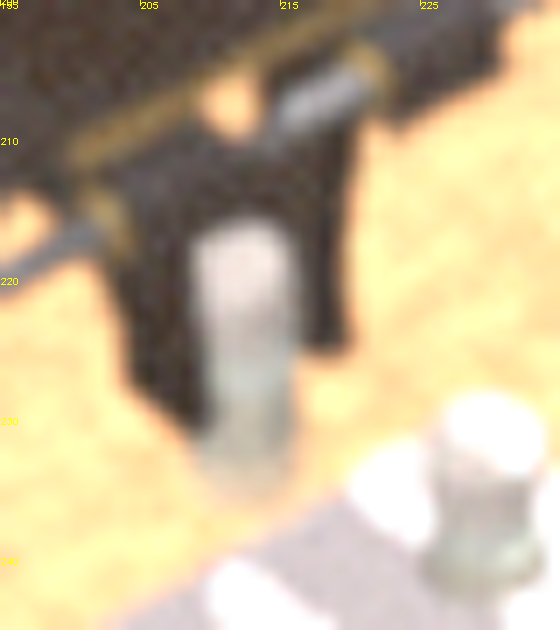

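```bash
cat > ov4.py <<'E'
from h import *
import sys
def run(raw,out,x0,y0,w,h,s,vials,name="scene"):
    im=cv2.imread(raw); c=cv2.resize(im[y0:y0+h,x0:x0+w],None,fx=s,fy=s,interpolation=cv2.INTER_CUBIC)
    c=cv2.convertScaleAbs(c,alpha=1.3,beta=5)
    def circ(P,A,r,col):
        u=np.cross(A,[1,0,0]);u/=np.linalg.norm(u);v=np.cross(A,u)
        pts=[((w2px(name,P+r*(np.cos(a)*u+np.sin(a)*v))+.5-[x0,y0])*s-.5) for a in np.linspace(0,2*np.pi,60)]
        cv2.polylines(c,[np.array(pts).round().astype(int)],True,col,1)
    for (x,y,z,tx,ty) in vials: # foot pos, axis tilt
        A=np.array([tx,ty,1.]);A/=np.linalg.norm(A);F=np.array([x,y,z])
        for h_,r in((60,13),(44,13),(4,12.5),(0,9.5)): circ(F+A*h_,A,r,(0,255,0))
    cv2.imwrite(out,c)
if __name__=="__main__":
    run("pics/raw3.png","pics/o4.png",195,200,50,50,12,[(500.7,-188.8,98.2,0,0),(520.9,-134.6,16,0,0)])
E
python3 ov4.py
```

```text
(no output)
```

View pics/o4.png

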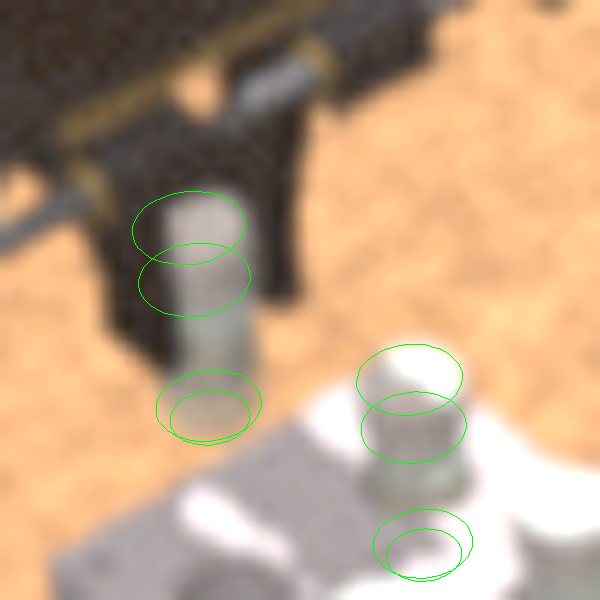

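```bash
python3 -m crank '[[0,0.075,0.3,0,0,0,1],[0,0,0.7,0,0,0,1],[0,0,0.7,0,0,0,1],[0,0,0.6,0,0,0,1],[0,0,0.3,0,0,0,1],[0,0,0,0,0,0,1],[0,0,0,0,0,0,1],[0,0,0,0,0,0,1]]'; python3 go.py 502.2 -189.3 64 71.3; python3 - <<'E'
from h import *
s=camera("scene"); cv2.imwrite("pics/raw5.png",s)
from ov4 import run
t=sense()["tcp_pos"]
run("pics/raw5.png","pics/o5.png",190,210,55,50,12,[(t[0],t[1],t[2]-48,0,0),(520.9,-134.6,16,0,0),(502.3,-189.5,42,0,0)])
E
```

```text
time: 7.9
tcp_pos: [502.4, -189.9, 94.7]
eef_rot: [0.0, 0.813, 0.583, 0.0]
force: [-0.4, 0.1, -0.4]
finger_gap: 24.8
t 7.90 tcp [ 502.4 -189.9   94.7] yaw 71.29 tiltz [ 9.e-04 -2.e-04 -1.e+00] gap 24.8 F [-0.4  0.1 -0.4]
turn az total frac -0.0001 (0.01 deg world yaw)
tool delta/20: [ 0.023 -0.021  1.533]
```

View pics/o5.png

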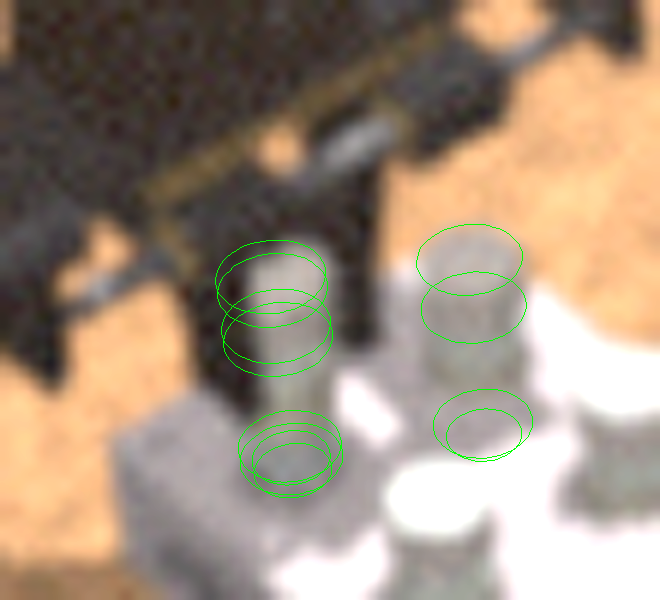

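```bash
python3 -m crank '[[0.01,-0.01,0.2,0,0,0,1],[0,0,0.2,0,0,0,1],[0,0,0.2,0,0,0,1],[0,0,0.1,0,0,0,1],[0,0,0,0,0,0,1]]'; python3 go.py 502.2 -189.3 64 71.3
```

```text
time: 8.45
tcp_pos: [501.7, -189.5, 79.7]
eef_rot: [-0.0, 0.813, 0.583, -0.0]
force: [-0.1, -0.4, -0.9]
finger_gap: 25.2
t 8.45 tcp [ 501.7 -189.5   79.7] yaw 71.29 tiltz [-8.e-04 -1.e-04 -1.e+00] gap 25.2 F [-0.1 -0.4 -0.9]
turn az total frac -0.0001 (0.01 deg world yaw)
tool delta/20: [0.017 0.023 0.787]
```

```bash
python3 -m crank '[[0,0,0.2,0,0,0,1],[0,0,0.2,0,0,0,1],[0,0,0.2,0,0,0,1],[0,0,0.1,0,0,0,1],[0,0,0,0,0,0,1]]'; python3 go.py 502.2 -189.3 64 71.3
```

```text
time: 8.95
tcp_pos: [501.7, -189.4, 65.8]
eef_rot: [-0.0, 0.813, 0.583, -0.0]
force: [0.2, -0.1, -0.3]
finger_gap: 24.8
t 8.95 tcp [ 501.7 -189.4   65.8] yaw 71.29 tiltz [-7.e-04 -0.e+00 -1.e+00] gap 24.8 F [ 0.2 -0.1 -0.3]
turn az total frac -0.0001 (0.01 deg world yaw)
tool delta/20: [0.014 0.023 0.088]
```

```bash
python3 -m crank '[[0,0,0.08,0,0,0,1],[0,0,0.05,0,0,0,1],[0,0,0,0,0,0,1]]'; python3 go.py 502.2 -189.3 64 71.3; python3 -m crank '[[0,0,0,0,0,0,0.25],[0,0,0,0,0,0,0.1],[0,0,0,0,0,0,0.1],[0,0,0,0,0,0,0.1]]';  python3 go.py 502.2 -189.3 64 71.3
```

```text
time: 9.25
tcp_pos: [502.5, -189.8, 64.2]
eef_rot: [0.0, 0.813, 0.583, 0.0]
force: [-0.6, -1.0, 4.0]
finger_gap: 25.1
t 9.25 tcp [ 502.5 -189.8   64.2] yaw 71.28 tiltz [ 1.2e-03 -2.0e-04 -1.0e+00] gap 25.1 F [-0.6 -1.   4. ]
turn az total frac -0.0001 (0.02 deg world yaw)
tool delta/20: [ 0.017 -0.022  0.008]
time: 9.65
tcp_pos: [501.8, -189.4, 63.5]
eef_rot: [-0.0, 0.813, 0.583, -0.0]
force: [0.5, 0.5, -0.3]
finger_gap: 38.4
t 9.65 tcp [ 501.8 -189.4   63.5] yaw 71.29 tiltz [-3.e-04 -0.e+00 -1.e+00] gap 38.4 F [ 0.5  0.5 -0.3]
turn az total frac -0.0000 (0.01 deg world yaw)
tool delta/20: [ 0.012  0.016 -0.027]
```

Contact showed 4 N at the bottom of the well and the vial is released. I'll retreat straight up.

```bash
python3 -m crank '[[0,0,-0.3,0,0,0,0.1],[0,0,-0.8,0,0,0,0.1],[0,0,-1,0,0,0,0.1],[0,0,-1,0,0,0,0.1],[0,0,-1,0,0,0,0],[0,0,-0.8,0,0,0,-0.1]]'; python3 go.py 556.7 208.5 150 71.3;  python3 go.py 556.7 208.5 150 110.95;
```

```text
time: 10.25
tcp_pos: [502.1, -189.7, 163.1]
eef_rot: [0.0, 0.813, 0.583, 0.0]
force: [-0.1, 0.9, -0.1]
finger_gap: 45.2
t 10.25 tcp [ 502.1 -189.7  163.1] yaw 71.28 tiltz [ 1.e-03 -1.e-04 -1.e+00] gap 45.2 F [-0.1  0.9 -0.1]
turn az total frac -0.0001 (0.02 deg world yaw)
tool delta/20: [19.732 -3.798  0.657]
t 10.25 tcp [ 502.1 -189.7  163.1] yaw 71.28 tiltz [ 1.e-03 -1.e-04 -1.e+00] gap 45.2 F [-0.1  0.9 -0.1]
turn az total frac -0.2204 (39.67 deg world yaw)
tool delta/20: [17.616  9.667  0.657]
```

```bash
python3 -m crank '[[0.5,-0.1,0,0,0,0,-0.1],[1,-0.19,0,0,0,0,-0.1],[1,-0.19,0,0,0,0,-0.1],[1,-0.19,0,0,0,0,-0.1],[1,-0.19,0,0,0,0,-0.1],[1,-0.19,0,0,0,0,-0.1],[1,-0.19,0,0,0,0,-0.1],[1,-0.19,0,0,0,0,-0.1],[1,-0.19,0,0,0,0,-0.1],[1,-0.19,0,0,0,0,-0.1],[1,-0.19,0,0,0,0,-0.1],[1,-0.19,0,0,0,0,-0.1],[1,-0.19,0,0,0,0,-0.1],[1,-0.19,0,0,0,0,-0.1],[1,-0.19,0,0,0,0,-0.1],[1,-0.19,0,0,0,0,-0.1],[1,-0.19,0,0,0,0,-0.1],[1,-0.19,0,0,0,0,-0.1],[1,-0.19,0,0,0,0,-0.1],[0.7,-0.14,0,0,0,0,-0.1]]'; python3 -m crank '[[0.5,-0.1,0,0,0,0,-0.1],[0,0,0,0,0,-0.0441,-0.1],[0,0,0,0,0,-0.0441,-0.1],[0,0,0,0,0,-0.0441,-0.1],[0,0,0,0,0,-0.0441,-0.1],[0,0,0,0,0,-0.0441,-0.1],[0,0,0,0,0,0,-0.1],[0,0,0,0,0,0,-0.1]]'; python3 go.py 556.7 208.5 36 110.95; python3 - <<'E'
from h import *
t=camera("top"); cv2.imwrite("pics/top6.png",t); crop(t,305,205,80,85,7,"pics/blk6.png")
t=camera("scene"); cv2.imwrite("pics/sc6.png",t); crop(t,195,200,80,80,7,"pics/s6.png")
E
```

```text
time: 12.25
tcp_pos: [555.8, 200.1, 161.4]
eef_rot: [-0.0, 0.812, 0.583, -0.0]
force: [0.5, 1.4, 0.2]
finger_gap: 47.8
time: 13.05
tcp_pos: [557.2, 207.5, 161.5]
eef_rot: [0.0, 0.569, 0.823, -0.0]
force: [0.4, 0.4, -0.5]
finger_gap: 48.1
t 13.05 tcp [557.2 207.5 161.5] yaw 110.71 tiltz [-0.e+00 -1.e-04 -1.e+00] gap 48.1 F [ 0.4  0.4 -0.5]
turn az total frac -0.0014 (0.24 deg world yaw)
tool delta/20: [ 0.054 -0.008  6.277]
```

View pics/blk6.png

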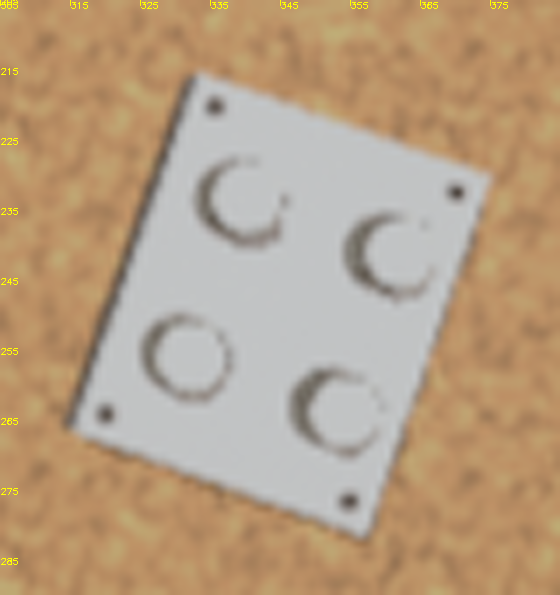

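View pics/s6.png

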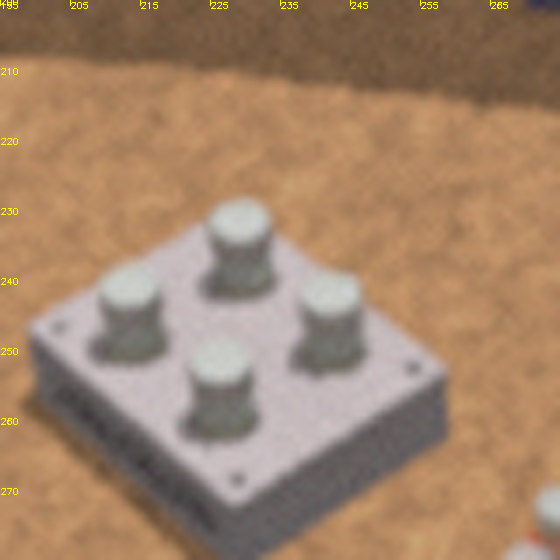

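Both views show all four vials seated at the same height. Now down onto the plate's handle.

```bash
python3 -m crank '[[0.05,0,0.5,0,0,-0.0013,-0.1],[0,0,1,0,0,0,-0.1],[0,0,1,0,0,0,-0.1],[0,0,1,0,0,0,-0.1],[0,0,0.7,0,0,0,-0.1],[0,0,0,0,0,0,-0.1],[0,0,0,0,0,0,-0.1]]'; python3 go.py 556.7 208.5 36 110.95; python3 - <<'E'
from h import *
t=camera("top"); crop(t,150,190,90,90,6,"pics/t7.png")
t=camera("scene"); crop(t,235,130,100,90,7,"pics/s7.png")
E
```

```text
time: 13.85
tcp_pos: [556.8, 208.8, 77.7]
eef_rot: [0.0, 0.565, 0.825, -0.0]
force: [0.0, 0.9, 1.1]
finger_gap: 47.9
t 13.85 tcp [556.8 208.8  77.7] yaw 111.19 tiltz [-2.e-04 -3.e-04 -1.e+00] gap 47.9 F [0.  0.9 1.1]
turn az total frac 0.0014 (-0.24 deg world yaw)
tool delta/20: [-0.013 -0.009  2.083]
```

View pics/s7.png

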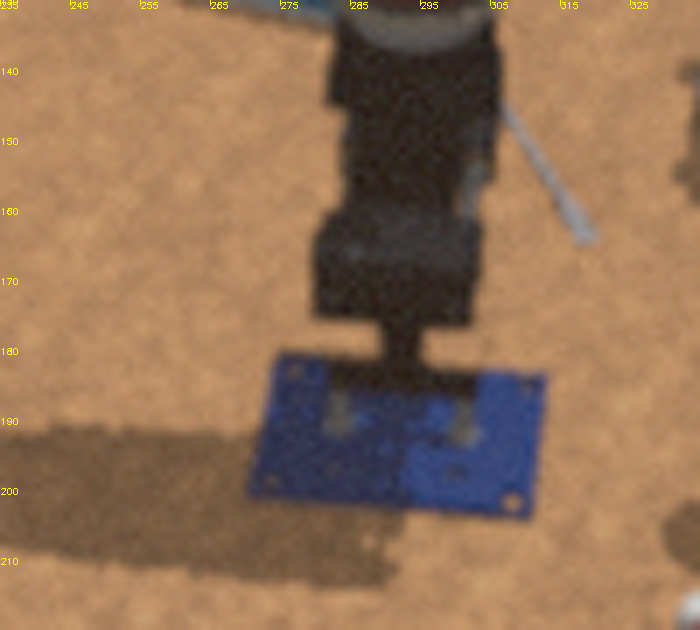

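View pics/t7.png

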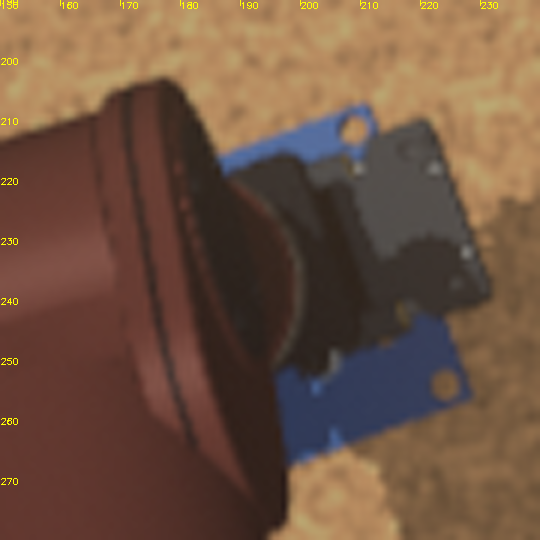

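The near finger is centred on the handle bar (col 402 against 403 in the crop).

```bash
python3 -m crank '[[0,0,0.6,0,0,0.001,-0.1],[0,0,0.6,0,0,0,-0.1],[0,0,0.5,0,0,0,-0.1],[0,0,0.37,0,0,0,-0.1],[0,0,0,0,0,0,-0.1],[0,0,0,0,0,0,-0.1],[0,0,0,0,0,0,-0.1]]'; python3 go.py 556.7 208.5 36 110.95
```

```text
time: 14.65
tcp_pos: [557.1, 208.9, 36.6]
eef_rot: [0.0, 0.566, 0.824, 0.0]
force: [-0.2, 0.9, 0.5]
finger_gap: 47.9
t 14.65 tcp [557.1 208.9  36.6] yaw 111.03 tiltz [ 6.e-04  2.e-04 -1.e+00] gap 47.9 F [-0.2  0.9  0.5]
turn az total frac 0.0005 (-0.08 deg world yaw)
tool delta/20: [-0.01  -0.025  0.028]
```

```bash
python3 -m crank '[[0,0,0,0,0,0,0.3],[0,0,0,0,0,0,0.6],[0,0,0,0,0,0,0.8],[0,0,0,0,0,0,1],[0,0,0,0,0,0,1],[0,0,0,0,0,0,1]]' 55; python3 go.py 556.7 208.5 36 110.95;  python3 -m crank '[[0,0,-0.1,0,0,0,1],[0,0,-0.2,0,0,0,1],[0,0,-0.3,0,0,0,1],[0,0,0,0,0,0,1]]';python3 go.py 556.7 208.5 160 110.95
```

```text
time: 15.25
tcp_pos: [556.7, 208.7, 36.2]
eef_rot: [0.0, 0.566, 0.824, -0.0]
force: [-0.4, -1.9, 0.0]
finger_gap: 11.5
t 15.25 tcp [556.7 208.7  36.2] yaw 111.04 tiltz [ 0.e+00 -1.e-04 -1.e+00] gap 11.5 F [-0.4 -1.9  0. ]
turn az total frac 0.0005 (-0.09 deg world yaw)
tool delta/20: [-0.01  -0.006  0.009]
time: 15.65
tcp_pos: [557.2, 209.0, 49.1]
eef_rot: [0.0, 0.566, 0.824, 0.001]
force: [0.0, 0.3, -4.3]
finger_gap: 11.7
t 15.65 tcp [557.2 209.   49.1] yaw 111.03 tiltz [ 1.1e-03  6.0e-04 -1.0e+00] gap 11.7 F [ 0.   0.3 -4.3]
turn az total frac 0.0004 (-0.08 deg world yaw)
tool delta/20: [-0.012 -0.033 -5.544]
```

```bash
python3 -m crank '[[0,0,-0.5,0,0,0,1],[0,0,-1,0,0,0,1],[0,0,-1,0,0,0,1],[0,0,-1,0,0,0,1],[0,0,-1,0,0,0,1],[0,0,-1,0,0,0,1],[0,0,-0.5,0,0,0,1],[0,0,0,0,0,0,1],[0,0,0,0,0,0.02,1],[0,0,0,0,0,0.04,1],[0,0,0,0,0,0.04,1],[0,0,0,0,0,0.04,1],[0,0,0,0,0,0.04,1],[0,0,0,0,0,0.03,1],[0,0,0,0,0,0.01,1],[0,0,0,0,0,0,1],[0,0,0,0,0,0,1]]';python3 go.py 540 -171.7 165 71.3; python3 - <<'E'
from h import *
t=camera("scene"); crop(t,225,100,110,100,7,"pics/s8.png")
E
```

```text
time: 17.35
tcp_pos: [556.3, 208.7, 167.4]
eef_rot: [-0.0, 0.812, 0.584, -0.001]
force: [-1.1, -0.2, -3.4]
finger_gap: 11.1
t 17.35 tcp [556.3 208.7 167.4] yaw 71.51 tiltz [-1.e-03 -7.e-04 -1.e+00] gap 11.1 F [-1.1 -0.2 -3.4]
turn az total frac 0.0012 (-0.21 deg world yaw)
tool delta/20: [-18.277   5.325   0.119]
```

View pics/s8.png

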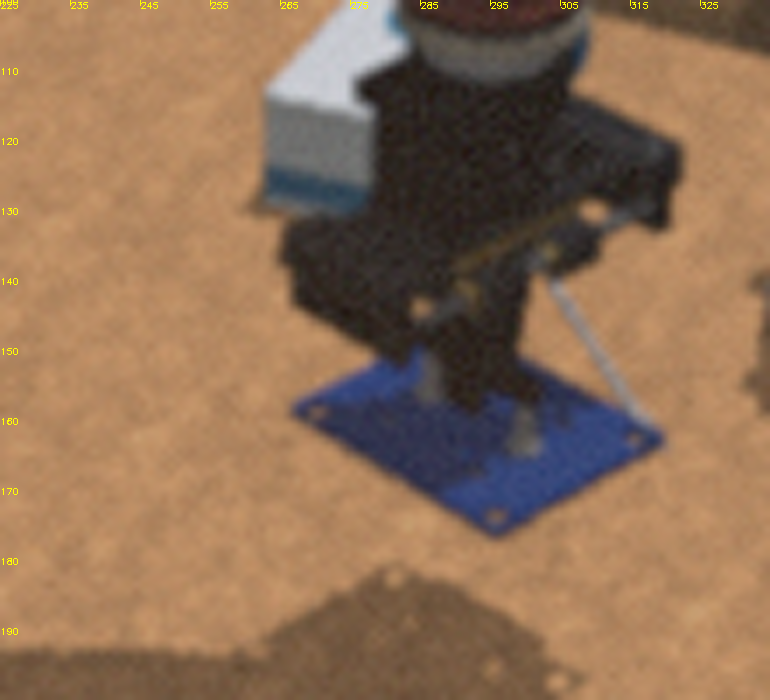

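Plate is held, looks level, with corner holes visible at about (319,158), (295,173) and (315,161). Carrying it across.

```bash
python3 -m crank '[[-0.4,0.12,0,0,0,0.0012,1],[-0.8,0.23,0,0,0,0,1],[-1,0.29,0,0,0,0,1],[-1,0.29,0,0,0,0,1],[-1,0.29,0,0,0,0,1],[-1,0.29,0,0,0,0,1],[-1,0.29,0,0,0,0,1],[-1,0.29,0,0,0,0,1],[-1,0.29,0,0,0,0,1],[-1,0.29,0,0,0,0,1],[-1,0.29,0,0,0,0,1],[-1,0.29,0,0,0,0,1],[-1,0.29,0,0,0,0,1],[-1,0.29,0,0,0,0,1],[-1,0.29,0,0,0,0,1],[-1,0.29,0,0,0,0,1],[-1,0.29,0,0,0,0,1],[-1,0.29,0,0,0,0,1],[-0.7,0.2,0,0,0,0,1],[-0.38,0.13,0,0,0,0,1]]'; python3 -m crank '[[0,0,0,0,0,0,1],[0,0,0,0,0,0,1],[0,0,0,0,0,0,1],[0,0,0,0,0,0,1]]'; python3 go.py 540 -171.7 127 71.3; python3 - <<'E'
from h import *
t=camera("top"); cv2.imwrite("pics/top9.png",t); crop(t,295,195,110,100,7,"pics/t9.png")
t=camera("scene"); cv2.imwrite("pics/sc9.png",t); crop(t,185,180,100,100,7,"pics/s9.png")
E
```

```text
time: 19.4
tcp_pos: [538.5, -174.6, 168.4]
eef_rot: [0.0, 0.814, 0.581, -0.0]
force: [0.2, -0.4, -3.6]
finger_gap: 11.0
time: 19.8
tcp_pos: [539.9, -170.7, 168.1]
eef_rot: [-0.0, 0.813, 0.583, 0.0]
force: [-0.5, 1.0, -3.6]
finger_gap: 11.2
t 19.80 tcp [ 539.9 -170.7  168.1] yaw 71.30 tiltz [-1.e-04  3.e-04 -1.e+00] gap 11.2 F [-0.5  1.  -3.6]
turn az total frac 0.0000 (-0.00 deg world yaw)
tool delta/20: [-0.047  0.019  2.055]
```

View pics/t9.png

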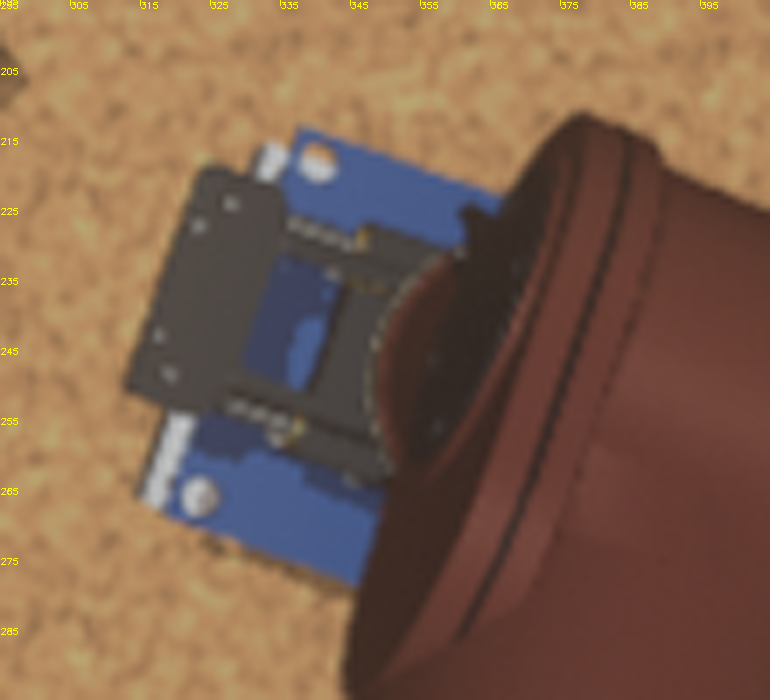

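View pics/s9.png

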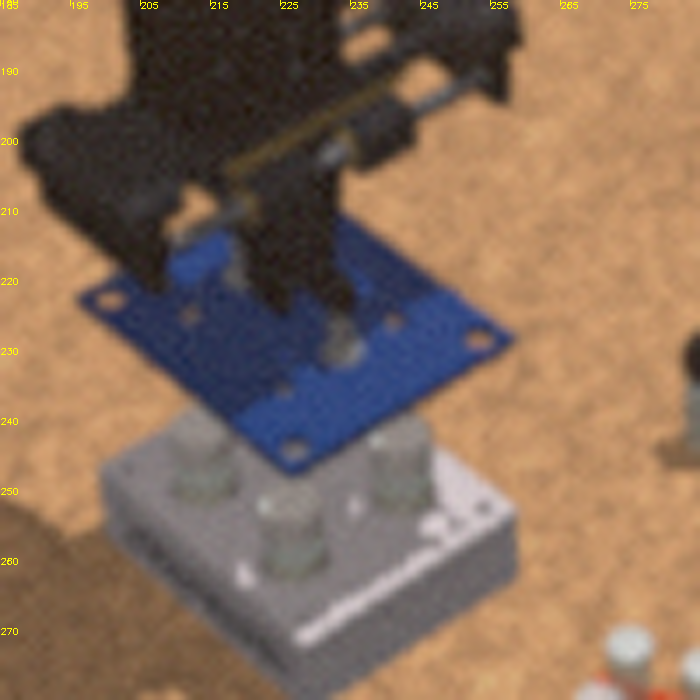

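```bash
cat > pf.py <<'E'
from h import *
from scipy.optimize import least_squares
def pose(obs,z0,full=True,zp=3.):
    # obs: (cam,u,v,px,py)
    def pr(p):
        M=R.from_euler("zyx",[p[3],p[4],p[5]]).as_matrix()
        return lambda a,b,c: M@np.array([a,b,c])+np.array(p[:3])
    def res(p):
        f=pr(p); r=[]
        for n,u,v,a,b in obs: r+=list(w2px(n,f(a,b,zp))-[u,v])
        r+=[(p[2]-z0)/5, np.degrees(p[4])/3,np.degrees(p[5])/3]
        return r
    s=least_squares(res,[540,-171.7,z0,np.radians(-18.7),0,0])
    print("plate ctr",s.x[:3].round(1),"yaw/pitch/roll deg",np.degrees(s.x[3:]).round(2),"resid px",np.round(s.fun[:-3],2))
    return s.x
def C(pts,s,x0,y0): return [((a+.5)/s-.5+x0,(b+.5)/s-.5+y0) for a,b in pts]
E
python3 - <<'E'
from pf import *
sc=C([(112,300),(480,340),(296,448),(191,317),(392,320),(284,389)],7,185,180)
tp=C([(318,162),(200,497)],7,295,195)
# plate axes aligned with block: scene left corner = (-60,-47)? project to identify
X=np.radians(-18.7);M=R.from_euler("z",X).as_matrix()
for a,b in((60,47),(60,-47),(-60,47),(-60,-47)):
    P=M@[a,b,3]+[540,-171.7,132]; print((a,b),w2px("scene",P).round(1),w2px("top",P).round(1))
print(np.round(sc,1),np.round(tp,1))
E
```

```text
(60, 47) [252.6 228.5] [340.5 217.9]
(60, -47) [226.2 244.4] [377.9 231.3]
(-60, 47) [225.8 208.4] [323.6 265.6]
(-60, -47) [199.7 222.7] [361.2 279.2]
[[200.6 222.4]
 [253.1 228.1]
 [226.9 243.6]
 [211.9 224.9]
 [240.6 225.3]
 [225.1 235.1]] [[340.  217.7]
 [323.1 265.6]]
```

```bash
python3 - <<'E'
from pf import *
X=np.radians(-18.7);M=R.from_euler("z",X).as_matrix()
sc=[(200.6,222.4,-60,-47),(253.1,228.1,60,47),(226.9,243.6,60,-47),(211.9,224.9,-30,-29),(240.6,225.3,30,29),(225.1,235.1,30,-29)]
for u,v,a,b in sc[3:]: print(w2px("scene",M@[a,b,3]+[540,-171.7,132]).round(1))
tp=[(340,217.7,60,47),(323.1,265.6,-60,47)]
S=[("scene",)+o for o in sc];T=[("top",)+o for o in tp]
pose(S+T,132.);pose(S,132.);pose(T,132.)
E
python3 -m crank '[[-0.03,0.01,0.3,0,0,0,1],[0,0,0.5,0,0,0,1],[0,0,0.5,0,0,0,1],[0,0,0.3,0,0,0,1],[0,0,0.1,0,0,0,1],[0,0,0,0,0,0,1],[0,0,0,0,0,0,1],[0,0,0,0,0,0,1]]'; python3 go.py 540 -171.7 127 71.3
```

```text
[211.2 225.1]
[240.8 226.2]
[224.5 235.7]
plate ctr [ 540.6 -170.1  132.8] yaw/pitch/roll deg [-18.54  -0.5   -0.18] resid px [-0.45  0.07 -0.   -0.24 -0.15  0.14 -0.2  -0.21  0.63  0.31 -0.07  0.07
 -0.16 -0.01 -0.06 -0.12]
plate ctr [ 539.6 -168.7  131.4] yaw/pitch/roll deg [-18.55  -0.43  -0.12] resid px [-0.37  0.03 -0.01 -0.26 -0.11  0.11 -0.14 -0.25  0.65  0.29 -0.03  0.04]
plate ctr [ 540.3 -170.4  132.1] yaw/pitch/roll deg [-18.66  -0.04   0.02] resid px [-0.03  0.08  0.03 -0.08]
time: 20.7
tcp_pos: [540.1, -172.4, 134.6]
eef_rot: [0.0, 0.813, 0.582, 0.0]
force: [0.0, -0.7, -4.0]
finger_gap: 11.6
t 20.70 tcp [ 540.1 -172.4  134.6] yaw 71.22 tiltz [ 7.e-04 -1.e-04 -1.e+00] gap 11.6 F [ 0.  -0.7 -4. ]
turn az total frac -0.0005 (0.08 deg world yaw)
tool delta/20: [ 0.03  -0.014  0.379]
```

```bash
python3 -m crank '[[0,0,0.15,0,0,0,1],[0,0,0.1,0,0,0,1],[0,0,0,0,0,0,1],[0,0,0,0,0,0,1]]'; python3 go.py 540 -171.7 127 71.3; python3 - <<'E'
from h import *
t=camera("top"); cv2.imwrite("pics/top10.png",t); crop(t,305,205,75,75,8,"pics/t10.png")
t=camera("scene"); cv2.imwrite("pics/sc10.png",t); crop(t,192,200,75,75,8,"pics/s10.png")
E
python3 go.py 540 -171.7 127 71.3
```

```text
time: 21.1
tcp_pos: [539.7, -172.2, 129.1]
eef_rot: [-0.0, 0.813, 0.582, -0.0]
force: [0.1, -0.6, -2.6]
finger_gap: 11.6
t 21.10 tcp [ 539.7 -172.2  129.1] yaw 71.22 tiltz [-2.e-04 -0.e+00 -1.e+00] gap 11.6 F [ 0.1 -0.6 -2.6]
turn az total frac -0.0004 (0.08 deg world yaw)
tool delta/20: [0.029 0.003 0.105]
t 21.20 tcp [ 539.8 -172.2  129.2] yaw 71.22 tiltz [ 0. -0. -1.] gap 11.3 F [-0.5 -0.3 -3.9]
turn az total frac -0.0004 (0.08 deg world yaw)
tool delta/20: [ 0.028 -0.     0.112]
```

View pics/t10.png

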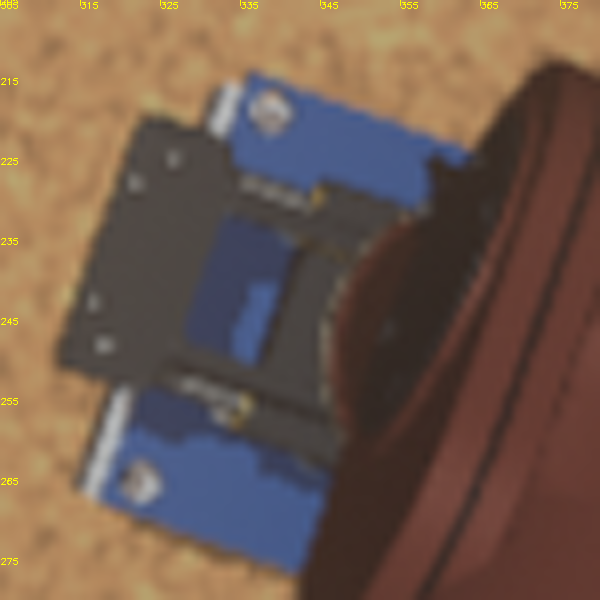

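View pics/s10.png

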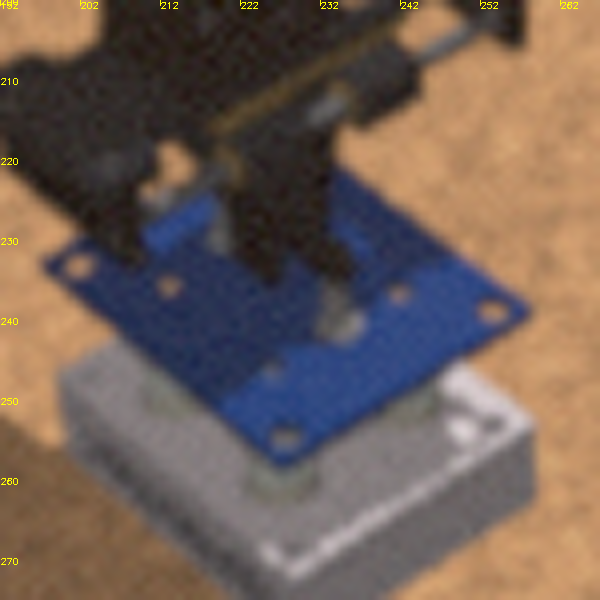

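```bash
cat > f10.py <<'E'
from pf import *
ids=[(-60,-47),(60,47),(60,-47),(-30,-29),(30,29),(30,-29)]
sc=C([(80,266),(493,312),(287,437),(170,286),(400,293),(275,371)],8,192,200)
tp=C([(270,112),(141,482)],8,305,205)
S=[("scene",*p,*i) for p,i in zip(sc,ids)];T=[("top",*p,*i) for p,i in zip(tp,[(60,47),(-60,47)])]
pose(S+T,93.);pose(S,93.);pose(T,93.)
M=R.from_euler("z",np.radians(-18.7)).as_matrix()
# block via scene from the initial picture: threads
sb=C([(51,461),(354,495),(204,592)],6,195,170)
tb=C([(215,106),(457,192),(349,501),(106,414)],7,305,205)
B=[("scene",*p,*i) for p,i in zip(sb,[(-60,-47),(60,47),(60,-47)])]
BT=[("top",*p,*i) for p,i in zip(tb,[(60,47),(60,-47),(-60,-47),(-60,47)])]
print("block");pose(B+BT,42.,zp=0);pose(B,42.,zp=0);pose(BT,42.,zp=0)
E
python3 f10.py
```

```text
plate ctr [ 540.8 -171.8   93.7] yaw/pitch/roll deg [-18.37  -0.18  -0.32] resid px [-0.36  0.13  0.09 -0.05  0.05  0.25 -0.23 -0.1   0.05  0.03 -0.19 -0.13
 -0.2  -0.16 -0.14 -0.21]
plate ctr [ 540.4 -170.5   92.6] yaw/pitch/roll deg [-18.73  -0.34  -0.21] resid px [-0.14  0.07  0.16 -0.03  0.02  0.21 -0.06 -0.15  0.16  0.03 -0.14 -0.17]
plate ctr [ 540.3 -172.2   93.1] yaw/pitch/roll deg [-1.844e+01 -2.000e-02  1.000e-02] resid px [-0.02  0.05  0.02 -0.05]
block
plate ctr [ 540.2 -171.7   42.1] yaw/pitch/roll deg [-18.58  -0.07   0.11] resid px [-0.22  0.01 -0.01  0.04 -0.17 -0.05 -0.06 -0.08 -0.11 -0.09 -0.05 -0.09
  0.03 -0.05]
plate ctr [ 540.3 -171.3   41.9] yaw/pitch/roll deg [-18.57  -0.04   0.15] resid px [-0.09  0.01  0.12  0.03 -0.03 -0.04]
plate ctr [ 540.  -171.8   42.1] yaw/pitch/roll deg [-1.864e+01 -1.000e-02 -6.000e-02] resid px [ 0.01 -0.01 -0.04  0.01 -0.02  0.    0.05 -0.  ]
```

Plate matches the block within about 1 mm and 0.3°. The underside is near 93 mm, so I'll lower it the last 2 mm and let it settle.

```bash
python3 -m crank '[[0,-0.02,0.1,0,0,0,1],[0,0,0,0,0,0,1],[0,0,0,0,0,0,1],[0,0,0,0,0,0,1],[0,0,0,0,0,0,1],[0,0,0,0,0,0,1]]'; python3 go.py 540 -171.7 127 71.3; python3 - <<'E'
from h import *
t=camera("top"); cv2.imwrite("pics/top11.png",t); crop(t,305,205,75,75,8,"pics/t11.png")
t=camera("scene"); cv2.imwrite("pics/sc11.png",t); crop(t,192,200,75,75,8,"pics/s11.png")
E
python3 go.py 540 -171.7 127 71.3
```

```text
time: 21.8
tcp_pos: [539.5, -172.1, 127.2]
eef_rot: [0.0, 0.813, 0.582, 0.0]
force: [-0.0, 0.4, -4.2]
finger_gap: 11.6
t 21.80 tcp [ 539.5 -172.1  127.2] yaw 71.22 tiltz [ 0. -0. -1.] gap 11.6 F [-0.   0.4 -4.2]
turn az total frac -0.0004 (0.08 deg world yaw)
tool delta/20: [0.028 0.019 0.01 ]
t 21.90 tcp [ 539.4 -172.1  127.2] yaw 71.22 tiltz [ 0. -0. -1.] gap 11.1 F [ 0.6  0.1 -4.6]
turn az total frac -0.0005 (0.08 deg world yaw)
tool delta/20: [0.03  0.021 0.009]
```

View pics/t11.png

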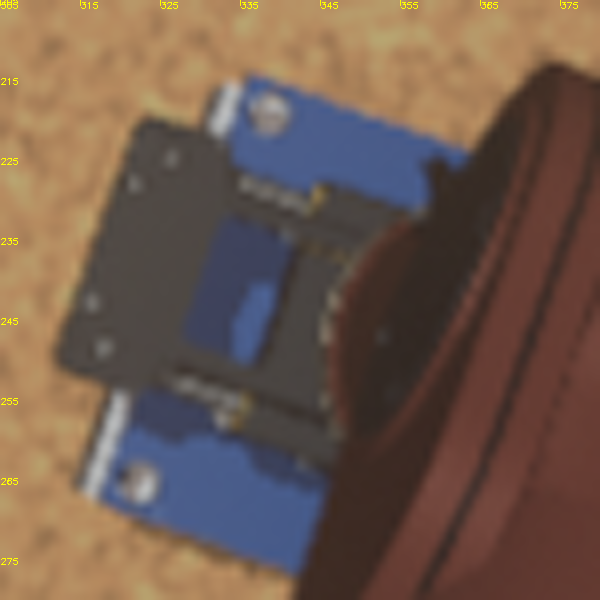

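View pics/s11.png

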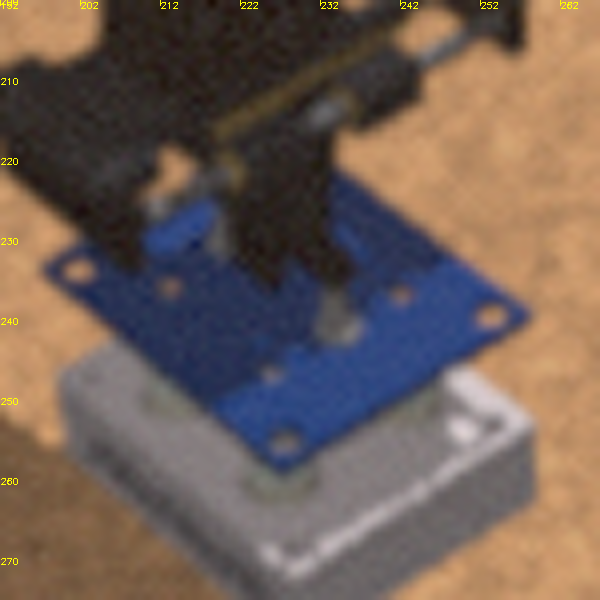

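View pics/sc11.png

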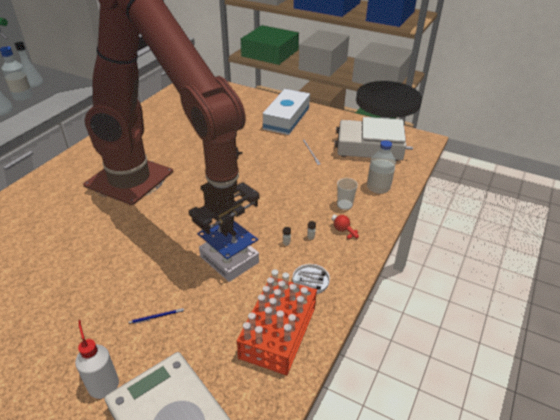

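```bash
sed -e 's/C(\[(80,266).*\],8,192/C([(80,270),(491,316),(286,441),(170,287),(402,295),(274,373)],8,192/' -e 's/C(\[(270,112),(141,482)\]/C([(268,113),(139,482)]/' -e 's/,93\.)/,91.)/g' f10.py > f11.py; python3 f11.py; python3 go.py 540 -171.7 127
```

```text
plate ctr [ 540.4 -171.4   91.9] yaw/pitch/roll deg [-18.56  -0.17  -0.19] resid px [-0.3  -0.06  0.29 -0.16  0.08  0.14 -0.21  0.1  -0.22  0.15 -0.12 -0.02
 -0.12 -0.12 -0.19 -0.17]
plate ctr [ 539.9 -170.1   90.7] yaw/pitch/roll deg [-18.98  -0.36  -0.06] resid px [-0.08 -0.14  0.34 -0.13  0.01  0.1  -0.05  0.04 -0.13  0.15 -0.09 -0.05]
plate ctr [ 540.1 -171.9   91. ] yaw/pitch/roll deg [-1.849e+01 -1.000e-02  1.000e-02] resid px [-0.01  0.03  0.01 -0.03]
block
plate ctr [ 540.2 -171.7   42.1] yaw/pitch/roll deg [-18.58  -0.07   0.11] resid px [-0.22  0.01 -0.01  0.04 -0.17 -0.05 -0.06 -0.08 -0.11 -0.09 -0.05 -0.09
  0.03 -0.05]
plate ctr [ 540.3 -171.3   41.9] yaw/pitch/roll deg [-18.57  -0.04   0.15] resid px [-0.09  0.01  0.12  0.03 -0.03 -0.04]
plate ctr [ 540.  -171.8   42.1] yaw/pitch/roll deg [-1.864e+01 -1.000e-02 -6.000e-02] resid px [ 0.01 -0.01 -0.04  0.01 -0.02  0.    0.05 -0.  ]
t 21.90 tcp [ 539.4 -172.1  127.2] yaw 71.22 tiltz [ 0. -0. -1.] gap 11.1 F [ 0.6  0.1 -4.6]
tool delta/20: [0.03  0.021 0.009]
```

Plate and block agree: centre within 0.5 mm, yaw within 0.1°, tilt under 0.3°, gap about 15–16 mm. The arm is still, so I'm handing in.

```bash
python3 -c "
from workcell import *
print(finish_job())"
```

```text
the job is handed in; nothing more can be done
None
```

I put the white-capped vial in the empty well and let go of it. The arm is now holding the clamp plate level over the block. I handed the job in at about 22 s of the 54 s allowed.

- **Vial:** I lowered it until it touched the bottom of the well with about 4 N, then released it. Both cameras then showed all four caps at the same height.
- **Plate position:** It is gripped by the middle of its handle at 55 N. Fitting both cameras together put its centre within 0.5 mm of the block's. Its turn matches to about 0.1°, its tilt is about 0.2°, and its underside is 15–16 mm above the caps.
- **Contact:** The force reading was steady at about 4 N, roughly the plate's weight with nothing pushing back.
- **Other items:** In the last wide picture the black vials, beaker, bulb, pen and spatula looked where they started. I judged that by eye and did not measure it.

**Disagreement in the checks:** The scene camera on its own put the plate's centre about 1.2 mm off in y and its turn about 0.4° off. The top camera alone agreed with the block to about 0.1 mm and 0.15°. Both are within the stated 2 mm calibration. At the last pose the top camera could see only two of the four corner holes and the scene camera three, because the arm blocked the rest.

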